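Find the scanner housing with the loose stage and seat it in the service stand

ROBOT

A 7-joint arm with a two-finger parallel gripper is mounted at the origin on the work surface. World frame = base frame: x ahead of the robot, y to its left, z up, the work surface at z = 0. Lengths are in mm, angles in rad, forces in N, time in s.
With the tool pointing down it reaches from about 425 to 925 mm from the base axis. Payload 6.8 kg.
Tool frame: the origin (TCP) lies midway between the tips of the shut fingers; the grasp point (between the pads) lies 19 mm behind it (ctrl.grasp_offset is the distance from the TCP to the grasp point, in mm); y points along the fingers, x is the direction in which the jaws open and shut, and the axes are right-handed (so a half turn about y gives the same grasp; the last joint's range is limited). The gripper opens to 88 mm and grips with 3 to 60 N. Pads are 20 mm wide; open, the fingers measure 115 mm over their backs; the gripper's body (75 mm by 178 mm) begins 61 mm behind the grasp point.
Start: joints at [1.15, 0.477, 0.022, 1.555, -0.011, 1.109, -0.083], TCP at [207.723, -642.261, 222.664] pointing down, gripper open.
Joint ranges: [-2.96, 2.96], [-0.34, 2.1], [-1.41, 1.46], [0.24, 2.44], [-1.37, 4.51], [0.17, 1.92], [-2.96, 2.96]. Speed limits (rad/s): [2.39, 2.39, 3.14, 3.14, 3.14, 3.14, 3.14].

INTERFACE

Orientations are given as a rotation vector (axis times angle).
In Python, from station import telemetry, snapshot, finish_job, finder, ctrl gives the robot as it stands. The module is installed in compiled form; this text tells all that it offers.
- The arm moves only by the tool step_arm, never from a script. Its argument "commands" is a list of rows, each a list of 3 entries, a list of its own where there are three numbers: the closure, from 0 (fully open) to 1 (shut), then the shift along the tool's x, y, z in m, then the turn, a rotation vector about the tool's x, y, z in rad. In form: [[claw, [dx, dy, dz], [ax, ay, az]], ...]. A call has 1 to 5 rows; each row shifts and turns the pose as measured when the row begins, along the tool's axes as they then stand; what a row does not reach is not made up. A row lasts 1/8 s, in which the tool goes at most 62.5 mm and 10.7 degrees, less where a joint would pass 70% of its speed; a pose out of reach is approached as far as the arm can. A call is refused whole if a number of a shift passes 0.0625 or a number of a turn 0.188, either way. A call with a gripper value outside its range is refused whole. The fingers move at their own pace and stop on an object; "newtons" is the grip in N (left out, the last holds). Time passes only in rows, so rows that do not move let the fingers close. It gives the time, the measured TCP pose, the force and the opening at its end, in the units of the state.
- telemetry.sense(): the state, without advancing time (a new reading comes with each control period).
- snapshot(name): name is "scene" or "top" or "wrist"; returns a dict with "pixels" (384x512x3 uint8, red, green, blue), "depth" (384x512 float32, mm along the optical axis (not along the pixel's ray), 0 where there is no reading), "fx", "fy", "cx", "cy" (pixels), "position" and "rotation" of the camera in the world. Camera axes: x right, y down, z forward; pixel columns grow to the right and rows downward; lengths in mm; the calibration is good to about 2 mm. A picture is of the moment at which its call begins.
- finish_job(): hands the job in, once; it reports no verdict.
Trained networks look in the newest picture that a camera, given by its name, has taken for a name from the list of things; names that differ only in an ending like _2 or _b are one class to them, and where a whole thing is asked for, a point or a joint stands for the part that bears it (a point fixed in the world has none). Each returns a list of dicts, best first, with "p" (0 to 1); they miss things now and then, are a little off and sometimes report something else, mostly with a low value. They report only what shows in the picture. A call takes as long as a camera call.
- finder.look_for(target, camera): "point" ([x, y, z] in mm, in the coordinates of the camera as it stood for that picture, good to about 4 mm: the middle of the surface that is visible of it).
- finder.spot_point(target, camera): "point" ([x, y, z] in mm, in the coordinates of the camera as it stood for that picture, good to about 4 mm: a listed point, or the origin of a listed thing).
The state is a dict: "t": time; "joints": joint angles; "qd": joint speeds; "joint_torque": joint torques, N m; "tcp_pos": TCP position; "eef_rot": TCP orientation; "ft_force": force on the tool from outside, world axes, zero at the start; "torque": the same for the moment, N m; "gripper_width": finger opening in mm.
Only numpy, scipy, OpenCV 4.12 (cv2) and the standard library are available. Lean on these libraries where they do the work, as an engineer would, in place of code of your own. Each camera call takes 0.05 s, during which the arm holds its last target. There are 200 camera calls.

TASK

One of the three closed scanner housings on the rubber pad has a piece loose inside, which only shows by feel: lift them one at a time, keep them upright and shake them gently to find the one in which something keeps moving. Seat that one fully home, upright, in the bore of the aluminium service stand, without pressing or bumping hard, and let go; the sound ones never go into the stand and end standing upright on the pad. Leave the other things where they are.

Things in the scene. Friction and masses are not known exactly. Their poses are not given: they have to be found in the camera images.
- housing_a: One of three look-alike scanner housings standing on the pad: closed steel barrel, diameter 46 mm, from 25 to 86 mm above the foot; below it an aluminium spigot, diameter 40 mm, 25 mm long, with 3 mm chamfer; on top a black cap, diameter 30 mm, up to 98 mm. Origin: centre of the spigot's underside; z up along the barrel; round, so yaw does not matter.
- housing_b: Second of the three look-alike housings; same shape, size and origin as housing_a. Each weighs 0.5 to 0.75 kg, different from one to the next, which is no sign of the fault. Look, weight and place do not tell which of the three has the loose piece: it must be felt.
- housing_c: Third look-alike, same shape. In one of the three, whichever it is, a 0.32 kg stage (loose_stage, 55 mm above the foot) is loose on a soft spring and swings sideways, any way, up to 10 mm. Held up, moved sideways in quick strokes of about 20 mm and stopped, that one goes on pushing and pulling sideways with up to about 2 N, some 5 times a second, fading over a few seconds; a sound one is still at once.
- pad: Flat black rubber pad fixed on the bench, 150 mm (its x) by 400 mm (its y), 12 mm thick; the three housings stand in a row along its y, some 130 mm apart. Origin: centre of its underside, on the bench.
- stand: Service stand: square aluminium block 100 x 100 mm, 40 mm high, fixed on the bench, with one round bore in the middle of its top and a black thumbscrew on two sides. Origin: centre of its underside.
- bore (a point): Centre of the bore's mouth, level with the top of the stand; z up. Bore diameter 41.6 mm, 28 mm deep, with a 3 mm chamfer at the mouth. With a housing fully home its spigot is all inside and the barrel's shoulder rests on the stand's top: the housing's origin lies 25 mm below this point.
- screwdriver: Bystander: screwdriver 150 mm long lying on the bench; leave it. Origin: its underside.
- puck_tin: Bystander: flat round aluminium tin, diameter 38 mm, 14 mm high, loose on the pad between housings; leave it. Origin: its underside, at the middle.
- lens_cap: Bystander: round grey cap, diameter 34 mm, 12 mm high, loose on the pad between housings; leave it. Origin: its underside, at the middle.
- sample_box: Bystander: clear flat box 70 x 50 x 22 mm on the bench; leave it. Origin: its underside, at the middle.
- hex_wrench: Bystander: small steel wrench 120 mm long lying on the bench; leave it. Origin: its underside.
- objective: Bystander: small steel objective lens, diameter 28 mm, 40 mm high, standing on the bench; leave it. Origin: its underside, at the middle.
- beaker: Bystander: white ceramic cup, diameter 64 mm, 70 mm high, standing on the bench; leave it. Origin: its underside, at the middle.

How it is judged (in metres and radians):
On the way:
1. the housing with the loose piece is lifted by the gripper, its foot at least 20 mm above the pad's top (z of loose_stage in the frame of pad above 0.087 m and (contact force between the fingers and housing_a above 1 N or contact force between the fingers and housing_b above 1 N or contact force between the fingers and housing_c above 1 N)), for 0.2 s.
At the end, for the whole second after the job is handed in: The loose one stands in the bore: axis within 3 mm of the bore's, foot at least 22 mm below the mouth, tilt under 0.06 rad, at rest. The two sound ones stand on the pad: foot centre inside its outline, at most 3 mm above its top, tilt under 0.06 rad, at rest (horizontal distance between loose_stage and bore below 0.015 m and ((horizontal distance between housing_a and bore below 0.003 m and z of housing_a in the frame of bore below -0.022 m and x of housing_b in the frame of pad between -0.075 and 0.075 m and y of housing_b in the frame of pad between -0.2 and 0.2 m and z of each of housing_b, housing_c in the frame of pad below 0.015 m and x of housing_c in the frame of pad between -0.075 and 0.075 m and y of housing_c in the frame of pad between -0.2 and 0.2 m) or (x of housing_a in the frame of pad between -0.075 and 0.075 m and y of housing_a in the frame of pad between -0.2 and 0.2 m and z of each of housing_a, housing_c in the frame of pad below 0.015 m and horizontal distance between housing_b and bore below 0.003 m and z of housing_b in the frame of bore below -0.022 m and x of housing_c in the frame of pad between -0.075 and 0.075 m and y of housing_c in the frame of pad between -0.2 and 0.2 m) or (x of housing_a in the frame of pad between -0.075 and 0.075 m and y of housing_a in the frame of pad between -0.2 and 0.2 m and z of each of housing_a, housing_b in the frame of pad below 0.015 m and x of housing_b in the frame of pad between -0.075 and 0.075 m and y of housing_b in the frame of pad between -0.2 and 0.2 m and horizontal distance between housing_c and bore below 0.003 m and z of housing_c in the frame of bore below -0.022 m)) and angle between each of housing_a, housing_b, housing_c's own z axis and vertical below 0.06 rad and linear speed of each of housing_a, housing_b, housing_c below 0.02 m/s); the robot touches nothing.
It fails at once if a housing without a loose piece is put into the bore of the stand (horizontal distance between loose_stage and bore above 0.035 m and ((horizontal distance between housing_a and bore below 0.015 m and z of housing_a in the frame of bore below -0.004 m) or (horizontal distance between housing_b and bore below 0.015 m and z of housing_b in the frame of bore below -0.004 m) or (horizontal distance between housing_c and bore below 0.015 m and z of housing_c in the frame of bore below -0.004 m))).
It fails at once if a housing leans more than 0.6 rad from upright (angle between any of housing_a, housing_b, housing_c's own z axis and vertical above 0.6 rad).
It fails at once if a housing is shaken or swung faster than 0.8 m/s (linear speed of any of housing_a, housing_b, housing_c above 0.8 m/s).
It fails at once if a housing is pressed or bumped on the stand, or on the pad, with more than 60 N (contact force between any of housing_a, housing_b, housing_c and stand above 60 N or contact force between any of housing_a, housing_b, housing_c and pad above 60 N).
It fails at once if another thing on the bench or pad is moved by more than 30 mm (distance of any of screwdriver, puck_tin, lens_cap, sample_box, hex_wrench, objective, beaker from where it was at the start of the episode above 0.03 m).
It also fails if it takes over 72 s, if anything falls off the work surface, if the arm or the gripper's body presses on something with over 40 N, if the wrist force passes 120 N, or if a joint passes its speed limit or range.

## Working session

There is one attempt and no reset: what is moved stays moved. The work goes in short steps, Python scripts to look and compute and a tool call to move; the robot and the scene stay as the last step left them, time stands still between calls to the robot, and variables do not carry over. Pictures are saved under pics/ and viewed, about 8 in all and at most 12, crops included, and the job is handed in when it is done.

Besides the shell and the picture viewer there is one more tool, called after "Call:" as a command line: name --argument value ..., lists and objects as JSON in quotes. step_arm: Moves the arm, as the interface text tells. Its arguments: {"type":"object","properties":{"commands":{"type":"array"},"newtons":{"type":"number"}},"required":["commands"]}

```bash
mkdir -p pics; cat > h.py <<'E'
import numpy as np, cv2
from station import telemetry, snapshot, finish_job, finder, ctrl
from scipy.spatial.transform import Rotation as R
def rot(s):
    s=np.array(s,float); return s if s.shape==(3,3) else R.from_rotvec(s).as_matrix() if s.size==3 else None
def W(c,p): return rot(c["rotation"])@np.array(p)+np.array(c["position"])
def find(c,cam,n,k=1,f="look_for"): 
    return [(round(d["p"],2),W(c,d["point"]).round(0).tolist()) for d in getattr(finder,f)(n,cam)[:k]]
def cloud(c):
    d=c["depth"]; v,u=np.indices(d.shape)
    P=np.stack([(u-c["cx"])/c["fx"]*d,(v-c["cy"])/c["fy"]*d,d],-1)
    return P@rot(c["rotation"]).T+np.array(c["position"])
def save(c,n): cv2.imwrite("pics/"+n+".png",c["pixels"][:,:,::-1])
E
python3 - <<'E'
from h import *
s=telemetry.sense(); print({k:np.round(v,3).tolist() for k,v in s.items()}, ctrl.grasp_offset)
print(R.from_rotvec(s["eef_rot"]).as_matrix().round(3))
c=snapshot("scene"); save(c,"scene"); c=snapshot("top"); save(c,"top")
print(c["position"],c["rotation"])
for n,k in [("housing_a",4),("pad",1),("stand",1),("puck_tin",1),("lens_cap",1),("screwdriver",1),("sample_box",1),("hex_wrench",1),("objective",1),("beaker",1)]: print(n,find(c,"top",n,k))
print("bore",find(c,"top","bore",2,"spot_point"), find(c,"top","housing_a",4,"spot_point"))
cv2.imwrite("pics/both.png",np.hstack([cv2.imread("pics/top.png")]))
E
```

```text
{'t': 0.0, 'joints': [1.15, 0.478, 0.022, 1.556, -0.012, 1.109, -0.083], 'qd': [0.0, -0.001, -0.0, 0.0, 0.001, 0.001, -0.0], 'joint_torque': [0.0, -58.284, 1.534, -27.261, -0.055, 0.017, 0.0], 'tcp_pos': [207.493, -641.715, 221.736], 'eef_rot': [-1.34, 0.977, -0.974], 'ft_force': [-0.078, 0.397, 0.296], 'torque': [-0.03, 0.109, -0.031], 'gripper_width': 87.847} 18.700000000000003
[[ 0.308 -0.001  0.951]
 [-0.951  0.002  0.308]
 [-0.002 -1.    -0.   ]]
[492.90576586 -30.14403168 952.64060788] [-2.16650896  2.18418922 -0.15136725]
housing_a [(0.81, [524.0, 187.0, 100.0]), (0.66, [518.0, 307.0, 100.0]), (0.55, [555.0, 60.0, 95.0])]
pad [(0.55, [511.0, 178.0, 9.0])]
stand [(0.56, [460.0, -199.0, 40.0])]
puck_tin [(0.49, [469.0, 241.0, 27.0])]
lens_cap [(0.64, [570.0, 125.0, 25.0])]
screwdriver [(0.74, [753.0, 109.0, 25.0])]
sample_box []
hex_wrench [(0.87, [448.0, -422.0, 7.0])]
objective [(0.52, [683.0, -230.0, 28.0])]
beaker []
bore [(0.83, [458.0, -199.0, 40.0])] [(0.94, [526.0, 198.0, 14.0]), (0.65, [520.0, 321.0, 10.0]), (0.64, [557.0, 67.0, 10.0]), (0.19, [518.0, 187.0, -3.0])]
```

View pics/top.png

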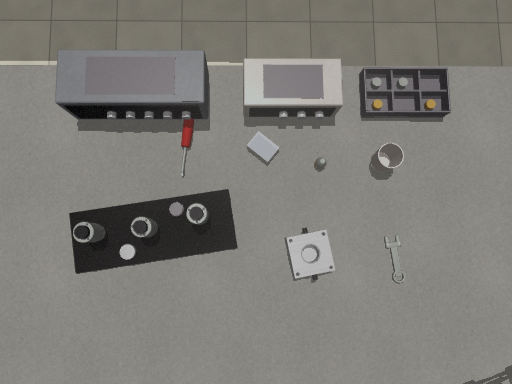

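View pics/scene.png

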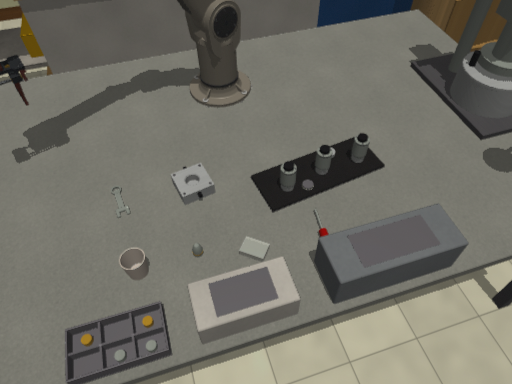

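The top view shows the pad at left, with housings at about (85,232), (143,227) and (197,213). The tin is at (127,252), the cap at (176,209), the stand and bore at (310,254). The finder's results match this. Next I'll get precise centres from depth.

```bash
python3 - <<'E'
from h import *
c=snapshot("top"); P=cloud(c)
for g in [(524,190),(519,312),(556,62)]:
    m=(np.hypot(P[...,0]-g[0],P[...,1]-g[1])<40)&(P[...,2]>103)&(P[...,2]<118)&(c["depth"]>0)
    q=P[m][:,:2].astype(np.float32); print(len(q),P[m][:,2].mean().round(1),cv2.minEnclosingCircle(q),q.mean(0),np.median(q,0))
g=(459,-199); r=np.hypot(P[...,0]-g[0],P[...,1]-g[1])
top=(r<75)&(P[...,2]>34)&(P[...,2]<48); q=P[top][:,:2].astype(np.float32); print("stand",len(q),cv2.minAreaRect(q),P[top][:,2].mean())
lo=(r<28)&(P[...,2]<26); print("bore",lo.sum(),P[lo].mean(0),cv2.minEnclosingCircle(P[lo][:,:2].astype(np.float32)))
m=(np.abs(P[...,2]-12)<4)&(P[...,1]>-20)&(c["pixels"].mean(-1)<45)&(np.hypot(P[...,0]-520,P[...,1]-190)<230)
print("pad",cv2.minAreaRect(P[m][:,:2].astype(np.float32)),P[m].mean(0))
E
```

```text
153 109.9 ((525.0824584960938, 193.6002197265625), 15.29859733581543) [525.05756 192.8064 ] [525.9086  192.51372]
162 109.7 ((514.7503662109375, 322.0555419921875), 15.667181968688965) [514.6389  321.14987] [514.0491 320.8734]
145 109.4 ((554.7406616210938, 69.1536636352539), 15.144679069519043) [554.3735   68.63417] [554.1309   68.01186]
stand 1516 ((459.4729919433594, -199.97640991210938), (126.08653259277344, 100.65619659423828), 10.840226173400879) 39.460875490029686
bore 216 [ 458.65375146 -203.41599056   12.48340753] ((459.22869873046875, -201.71221923828125), 20.33121681213379)
pad ((519.2250366210938, 185.83615112304688), (148.39720153808594, 397.783935546875), 8.223127365112305) [512.74336317 194.33504825  11.94716316]
```

Call:
step_arm --commands '[[0, [0, 0, 0.03], [0, -0.18, 0]], [0, [-0.06, 0, 0.02], [0, -0.18, 0]], [0, [-0.06, 0, 0], [0, -0.18, 0]]]'

```text
t: 1.12
tcp_pos: [190.0, -523.9, 221.1]
eef_rot: [-1.501, 0.548, -0.549]
ft_force: [-0.7, -0.6, 0.2]
gripper_width: 87.7
```

```bash
cat >> h.py <<'E'
def plan(tx,ty,tz,yaw=None,claw=0,step=50,trn=.17):
    "rows from now to TCP target (mm), tool x at yaw (rad), polar path"
    s=telemetry.sense(); p=np.array(s["tcp_pos"]); M=rot(s["eef_rot"])
    y0=np.arctan2(M[1,0],M[0,0]); yaw=y0 if yaw is None else yaw
    r0,a0=np.hypot(p[0],p[1]),np.arctan2(p[1],p[0]); r1,a1=np.hypot(tx,ty),np.arctan2(ty,tx)
    L=np.hypot(max(r0,r1)*(a1-a0),np.hypot(r1-r0,tz-p[2])); n=max(1,int(np.ceil(max(L/step,abs(yaw-y0)/trn))))
    # correct tilt: desired tool has y down
    rows=[];q=p.copy()
    for i in range(1,n+1):
        f=i/n; r=r0+f*(r1-r0);a=a0+f*(a1-a0); t=np.array([r*np.cos(a),r*np.sin(a),p[2]+f*(tz-p[2])])
        yw=y0+(yaw-y0)*f; c,sn=np.cos(yw),np.sin(yw); D=np.array([[c,0,-sn],[sn,0,c],[0,-1,0]])
        D=np.stack([[c,sn,0],[0,0,-1],np.cross([c,sn,0],[0,0,-1])],1)
        rows.append([claw,((M.T@(t-q))/1000).round(4).tolist(),R.from_matrix(M.T@D).as_rotvec().round(3).tolist()]); q=t;M=D
    print("yaw",round(y0,3),"j",np.round(s["joints"],2).tolist(),n)
    for i in range(0,n,5): print(rows[i:i+5])
E
python3 -c "
from h import *
plan(520,60,225,0.2)"
```

```text
yaw -0.701 j [1.21, 0.29, -0.11, 1.84, 0.04, 1.02, 0.37] 15
[[0, [0.0208, -0.0003, 0.0451], [0.0, -0.06, 0.001]], [0, [0.0194, -0.0003, 0.0455], [0.0, -0.06, 0.0]], [0, [0.018, -0.0003, 0.0458], [0.0, -0.06, 0.0]], [0, [0.0165, -0.0003, 0.0462], [0.0, -0.06, 0.0]], [0, [0.0151, -0.0003, 0.0464], [0.0, -0.06, 0.0]]]
[[0, [0.0137, -0.0003, 0.0467], [0.0, -0.06, 0.0]], [0, [0.0123, -0.0003, 0.0469], [0.0, -0.06, 0.0]], [0, [0.0108, -0.0003, 0.047], [0.0, -0.06, 0.0]], [0, [0.0094, -0.0003, 0.0471], [0.0, -0.06, 0.0]], [0, [0.008, -0.0003, 0.0472], [0.0, -0.06, 0.0]]]
[[0, [0.0066, -0.0003, 0.0472], [0.0, -0.06, 0.0]], [0, [0.0052, -0.0003, 0.0471], [0.0, -0.06, 0.0]], [0, [0.0038, -0.0003, 0.0471], [0.0, -0.06, 0.0]], [0, [0.0024, -0.0003, 0.047], [0.0, -0.06, 0.0]], [0, [0.001, -0.0003, 0.0468], [0.0, -0.06, 0.0]]]
```

Call:
step_arm --commands '[[0, [0.021, 0, 0.045], [0, -0.06, 0]], [0, [0.019, 0, 0.046], [0, -0.06, 0]], [0, [0.018, 0, 0.046], [0, -0.06, 0]], [0, [0.017, 0, 0.046], [0, -0.06, 0]], [0, [0.015, 0, 0.046], [0, -0.06, 0]]]'

```text
t: 1.75
tcp_pos: [386.8, -379.8, 221.3]
eef_rot: [-1.551, 0.317, -0.315]
ft_force: [0.5, -0.3, -0.3]
gripper_width: 88.1
```

Call:
step_arm --commands '[[0, [0.014, 0, 0.047], [0, -0.06, 0]], [0, [0.012, 0, 0.047], [0, -0.06, 0]], [0, [0.011, 0, 0.047], [0, -0.06, 0]], [0, [0.009, 0, 0.047], [0, -0.06, 0]], [0, [0.008, 0, 0.047], [0, -0.06, 0]]]'

```text
t: 2.38
tcp_pos: [507.9, -164.3, 221.7]
eef_rot: [-1.574, 0.072, -0.075]
ft_force: [0.4, 0.1, 0.4]
gripper_width: 88.4
```

```bash
python3 -c "
from h import *
plan(555,69,180,0.2)"
```

```text
yaw -0.093 j [0.58, 0.28, -0.46, 1.87, 0.15, 1.02, -0.04] 5
[[0, [0.0132, 0.0082, 0.0452], [0.004, -0.059, 0.002]], [0, [0.012, 0.0083, 0.046], [0.0, -0.059, 0.0]], [0, [0.0107, 0.0083, 0.0468], [0.0, -0.059, 0.0]], [0, [0.0094, 0.0083, 0.0475], [0.0, -0.059, 0.0]], [0, [0.0081, 0.0083, 0.0482], [0.0, -0.059, 0.0]]]
```

Call:
step_arm --commands '[[0, [0.013, 0.008, 0.045], [0.004, -0.059, 0.002]], [0, [0.012, 0.008, 0.046], [0, -0.059, 0]], [0, [0.011, 0.008, 0.047], [0, -0.059, 0]], [0, [0.009, 0.008, 0.047], [0, -0.059, 0]], [0, [0.008, 0.008, 0.048], [0, -0.059, 0]]]'

```text
t: 3.0
tcp_pos: [557.2, 75.1, 182.2]
eef_rot: [-1.566, -0.168, 0.16]
ft_force: [0.9, 0.3, 0.4]
gripper_width: 87.7
```

```bash
python3 -c "
from h import *
c=snapshot('wrist'); save(c,'w1'); P=cloud(c); print(c['position'],P[190,250],c['depth'][::96,::128])
m=(P[...,2]>104)&(P[...,2]<116)&(c['depth']>0)&(np.hypot(P[...,0]-555,P[...,1]-69)<35); q=P[m][:,:2].astype(np.float32); print(len(q), cv2.minEnclosingCircle(q) if len(q) else 0, q.mean(0))
plan(555,69,53,None,0,35)"
```

```text
[540.47949983 154.94896174 342.8236117 ] [551.9481415   83.88317235 102.29361935] [[298.97552  300.30402  291.06866  299.51767 ]
 [325.75528  326.33392  316.763    328.1275  ]
 [359.15918  358.70596  250.53209  360.76712 ]
 [ 80.77094  117.98644  399.31845  117.735504]]
1010 ((553.9889526367188, 69.04925537109375), 15.282632827758789) [553.80206   69.788574]
yaw 0.22 j [0.22, 0.4, -0.6, 1.84, 0.27, 0.98, -0.27] 4
[[0, [-0.0011, 0.0322, -0.0037], [-0.003, 0.0, 0.005]], [0, [-0.001, 0.0322, -0.0036], [0.0, 0.0, 0.0]], [0, [-0.001, 0.0322, -0.0035], [0.0, 0.0, 0.0]], [0, [-0.001, 0.0322, -0.0035], [0.0, 0.0, 0.0]]]
```

View pics/w1.png

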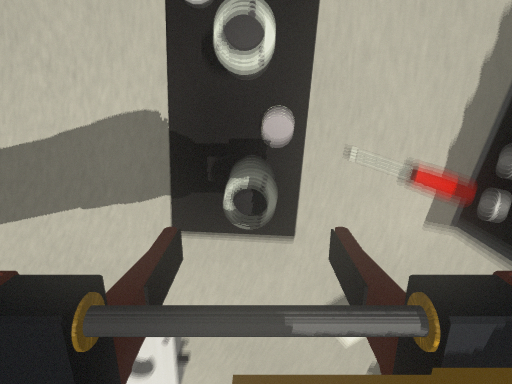

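The wrist view shows the first housing at (250,195), blurred because the arm was still settling, and midway between the fingers. Depth puts it at (554,69). Descending.

Call:
step_arm --commands '[[0, [-0.004, 0.02, -0.007], [-0.003, 0, 0.005]], [0, [0, 0.036, 0], [0, 0, 0]], [0, [0, 0.036, 0], [0, 0, 0]], [0, [0, 0.03, 0], [0, 0, 0]], [0, [0, 0, 0], [0, 0, 0]]]' --newtons 35

```text
t: 3.68
tcp_pos: [552.1, 69.5, 53.0]
eef_rot: [-1.568, -0.166, 0.171]
ft_force: [0.1, 0.2, -0.1]
gripper_width: 87.6
```

```bash
python3 -c "
from h import *
plan(554,69,54,None,0,35)"
```

```text
yaw 0.215 j [0.16, 0.56, -0.52, 1.94, 0.4, 0.74, -0.38] 1
[[0, [0.0018, -0.001, -0.0009], [0.004, 0.0, -0.004]]]
```

Close, then lift.

Call:
step_arm --commands '[[0.3, [0.002, -0.001, -0.001], [0.004, 0, -0.004]], [0.6, [0, 0, 0], [0, 0, 0]], [1, [0, 0, 0], [0, 0, 0]], [1, [0, 0, 0], [0, 0, 0]], [1, [0, 0, 0], [0, 0, 0]]]' --newtons 35

```text
t: 4.3
tcp_pos: [555.8, 67.0, 57.2]
eef_rot: [-1.565, -0.169, 0.163]
ft_force: [-2.8, -1.0, -1.0]
gripper_width: 46.2
```

Call:
step_arm --commands '[[1, [0, -0.01, 0], [0, 0, 0]], [1, [0, -0.025, 0], [0, 0, 0]], [1, [0, -0.025, 0], [0, 0, 0]], [1, [0, 0, 0], [0, 0, 0]], [1, [0, 0, 0], [0, 0, 0]]]'

```text
t: 4.92
tcp_pos: [553.4, 66.7, 117.1]
eef_rot: [-1.565, -0.167, 0.168]
ft_force: [-1.2, 0.7, -6.2]
gripper_width: 45.8
```

Call:
step_arm --commands '[[1, [0.02, 0, 0], [0, 0, 0]], [1, [-0.02, 0, 0], [0, 0, 0]], [1, [0.02, 0, 0], [0, 0, 0]], [1, [-0.02, 0, 0], [0, 0, 0]], [1, [0, 0, 0], [0, 0, 0]]]'

```text
t: 5.55
tcp_pos: [549.1, 65.7, 110.3]
eef_rot: [-1.565, -0.159, 0.177]
ft_force: [-0.4, -0.2, -7.3]
gripper_width: 45.9
```

```bash
cat >> h.py <<'E'
def feel(n=24):
    F=[]
    for i in range(n):
        snapshot("wrist"); s=telemetry.sense(); f=np.array(s["ft_force"]); M=rot(s["eef_rot"]); F.append(np.r_[s["t"],M.T@f,s["tcp_pos"]])
    F=np.array(F); print("x",F[:,1].round(1).tolist()); print("z",F[:,3].round(1).tolist()); print("std x,y,z",F[4:,1:4].std(0).round(2),"weight",F[:,2].mean().round(2),"pos",F[-1,4:].round(1),F[:,4:].std(0).round(2))
E
python3 -c "
from h import *
feel()"
```

```text
x [0.1, 0.1, 0.9, -0.1, 0.2, -0.4, 0.9, -0.2, 0.7, -0.0, -0.1, -0.5, 0.9, -0.1, -0.1, 0.5, -0.1, -0.4, -0.4, 0.0, -0.4, -0.7, 0.9, 0.1]
z [0.3, 1.2, -0.4, 0.2, 0.1, 0.2, -0.6, 0.6, -0.4, 0.2, -0.9, -0.4, -0.4, -0.6, -0.1, -0.9, -0.2, 0.3, 0.2, 0.0, 0.5, -0.5, -0.5, -0.2]
std x,y,z [0.47 0.65 0.43] weight 5.6 pos [551.6  66.4 112.1] [0.25 0.09 0.34]
```

No ringing in this one; it reads as noise only. Set it down.

Call:
step_arm --commands '[[1, [0.002, 0.025, 0], [0, 0, 0]], [1, [0, 0.02, 0], [0, 0, 0]], [1, [0, 0.006, 0], [0, 0, 0]], [1, [0, 0, 0], [0, 0, 0]]]'

```text
t: 7.25
tcp_pos: [554.5, 67.0, 60.8]
eef_rot: [-1.564, -0.164, 0.171]
ft_force: [-0.5, 0.8, -5.4]
gripper_width: 45.8
```

```bash
python3 -c "
from h import *
plan(554,66.5,57,0.215,1,35)"
```

```text
yaw 0.213 j [0.18, 0.55, -0.53, 1.93, 0.39, 0.76, -0.36] 1
[[1, [-0.0006, 0.0038, -0.0004], [-0.001, -0.002, -0.005]]]
```

Call:
step_arm --commands '[[1, [0, 0.003, 0], [-0.001, 0, -0.005]], [1, [0, 0.002, 0], [0, 0, 0]], [1, [0, 0, 0], [0, 0, 0]]]'

```text
t: 7.62
tcp_pos: [555.6, 67.4, 58.5]
eef_rot: [-1.565, -0.17, 0.164]
ft_force: [0.5, 0.4, -5.6]
gripper_width: 45.9
```

Call:
step_arm --commands '[[1, [0, 0.002, 0], [0, 0, 0]], [1, [0, 0.002, 0], [0, 0, 0]], [1, [0, 0, 0], [0, 0, 0]]]'

```text
t: 8.0
tcp_pos: [556.4, 67.5, 58.4]
eef_rot: [-1.567, -0.171, 0.163]
ft_force: [-0.6, 0.7, -5.3]
gripper_width: 45.9
```

Call:
step_arm --commands '[[1, [0, 0.004, 0], [0, 0, 0]], [1, [0, 0.004, 0], [0, 0, 0]]]'

```text
t: 8.25
tcp_pos: [557.7, 67.5, 57.3]
eef_rot: [-1.572, -0.172, 0.161]
ft_force: [-18.3, -4.8, 50.0]
gripper_width: 45.2
```

Call:
step_arm --commands '[[1, [-0.001, -0.003, 0], [0, 0, 0]]]'

```text
t: 8.38
tcp_pos: [557.0, 67.4, 61.0]
eef_rot: [-1.572, -0.173, 0.16]
ft_force: [0.3, -0.5, -7.1]
gripper_width: 45.6
```

Call:
step_arm --commands '[[1, [-0.001, 0.002, 0], [0.003, 0, 0]], [1, [0, 0, 0], [0, 0, 0]]]'

```text
t: 8.62
tcp_pos: [556.0, 67.0, 58.1]
eef_rot: [-1.569, -0.172, 0.16]
ft_force: [0.2, 0.2, -6.2]
gripper_width: 45.6
```

Call:
step_arm --commands '[[0.44, [0, 0, 0], [0, 0, 0]], [0.2, [0, 0, 0], [0, 0, 0]], [0, [0, 0, 0], [0, 0, 0]], [0, [0, -0.03, 0], [0, 0, 0]], [0, [0, -0.05, 0], [0, 0, 0]]]'

```text
t: 9.25
tcp_pos: [554.6, 67.3, 136.9]
eef_rot: [-1.567, -0.169, 0.164]
ft_force: [0.5, 0.9, 0.5]
gripper_width: 85.5
```

```bash
python3 -c "
from h import *
c=snapshot('top'); save(c,'top2'); P=cloud(c)
for g in [(524,190),(519,312),(556,62)]:
    m=(np.hypot(P[...,0]-g[0],P[...,1]-g[1])<40)&(P[...,2]>103)&(P[...,2]<118)&(c['depth']>0)
    q=P[m][:,:2].astype(np.float32); print(len(q),P[m][:,2].mean().round(1) if len(q) else 0,cv2.minEnclosingCircle(q) if len(q) else 0)
print(telemetry.sense()['gripper_width'])
plan(525,193.5,150,0.3,0,45)"
```

```text
0 0 0
164 109.7 ((514.7364501953125, 322.0182800292969), 15.425914764404297)
0 0 0
87.3705552095402
yaw 0.212 j [0.22, 0.44, -0.58, 1.88, 0.31, 0.9, -0.3] 3
[[0, [0.0012, -0.0022, 0.0432], [0.004, -0.029, 0.013]], [0, [-0.0009, -0.002, 0.0431], [0.0, -0.029, 0.0]], [0, [-0.0029, -0.002, 0.043], [0.0, -0.029, 0.0]]]
```

Call:
step_arm --commands '[[0, [0.001, -0.003, 0.043], [0.004, -0.029, 0.013]], [0, [-0.001, -0.002, 0.043], [0, -0.029, 0]], [0, [-0.003, -0.002, 0.042], [0, -0.029, 0]], [0, [0, 0, 0], [0, 0, 0]]]'

```text
t: 9.8
tcp_pos: [527.3, 195.9, 154.5]
eef_rot: [-1.558, -0.241, 0.228]
ft_force: [-0.4, 0.0, 0.7]
gripper_width: 88.1
```

```bash
python3 -c "
from h import *
plan(525,193.5,56,0.3,0,35)"
```

```text
yaw 0.299 j [0.03, 0.44, -0.64, 1.87, 0.32, 0.93, -0.45] 3
[[0, [-0.0013, 0.0328, -0.0005], [0.001, -0.0, 0.008]], [0, [-0.001, 0.0328, -0.0005], [0.0, -0.0, 0.0]], [0, [-0.001, 0.0328, -0.0005], [0.0, -0.0, 0.0]]]
```

Call:
step_arm --commands '[[0, [-0.003, 0.025, -0.001], [0.001, 0, 0.008]], [0, [0, 0.037, 0], [0, 0, 0]], [0, [0, 0.036, 0], [0, 0, 0]], [0.3, [0, 0, 0], [0, 0, 0]], [0.6, [0, 0, 0], [0, 0, 0]]]'

```text
t: 10.42
tcp_pos: [529.1, 191.2, 56.1]
eef_rot: [-1.56, -0.235, 0.227]
ft_force: [0.2, 0.3, -0.0]
gripper_width: 71.2
```

Call:
step_arm --commands '[[1, [0, 0, 0], [0, 0, 0]], [1, [0, 0, 0], [0, 0, 0]], [1, [0, 0, 0], [0, 0, 0]]]'

```text
t: 10.8
tcp_pos: [529.3, 190.7, 58.8]
eef_rot: [-1.561, -0.236, 0.225]
ft_force: [-0.3, 0.1, -6.3]
gripper_width: 46.9
```

Call:
step_arm --commands '[[1, [0, -0.01, 0], [0, 0, 0]], [1, [0, -0.025, 0], [0, 0, 0]], [1, [0, -0.025, 0], [0, 0, 0]], [1, [0, 0, 0], [0, 0, 0]], [1, [0, 0, 0], [0, 0, 0]]]'

```text
t: 11.42
tcp_pos: [528.0, 189.7, 120.1]
eef_rot: [-1.561, -0.235, 0.226]
ft_force: [-0.8, -0.3, -4.8]
gripper_width: 45.6
```

Call:
step_arm --commands '[[1, [0.02, 0, 0], [0, 0, 0]], [1, [-0.02, 0, 0], [0, 0, 0]], [1, [0.02, 0, 0], [0, 0, 0]], [1, [-0.02, 0, 0], [0, 0, 0]], [1, [0, 0, 0], [0, 0, 0]]]'

```text
t: 12.05
tcp_pos: [524.0, 187.5, 113.5]
eef_rot: [-1.563, -0.227, 0.235]
ft_force: [1.9, 1.0, -6.0]
gripper_width: 45.3
```

```bash
python3 -c "
from h import *
feel()"
```

```text
x [3.4, -1.4, -1.4, -0.4, 1.9, -0.5, -1.7, -0.1, 1.7, 0.4, -1.2, 0.4, 1.5, 0.1, -1.2, 0.6, 0.3, 0.2, -1.1, -0.2, 0.4, -0.0, -1.2, -0.6]
z [0.7, -1.6, -0.2, 0.3, 0.1, -0.5, -0.9, 0.4, 0.2, -0.9, -1.4, 0.5, 0.5, 0.6, -0.2, -0.8, 0.5, -0.4, -0.9, 0.1, -0.2, -0.2, 0.1, 1.0]
std x,y,z [0.98 0.31 0.61] weight 5.55 pos [526.8 188.8 115.5] [0.25 0.17 0.35]
```

Clear decaying ringing at about 5 Hz on tool x, with amplitude up to 2 N, so this middle housing is the loose one. I'll check where it sits in the jaws, then carry it.

```bash
python3 -c "
from h import *
c=snapshot('wrist'); save(c,'w2'); P=cloud(c); s=telemetry.sense(); M=rot(s['eef_rot']); L=(P-np.array(s['tcp_pos']))@M
m=(c['depth']>0)&(abs(L[...,0])<30)&(abs(L[...,2])<30)&(L[...,1]<10)&(L[...,1]>-80)
np.save('L.npy',L)
for a in range(-80,10,5):
  k=m&(L[...,1]>=a)&(L[...,1]<a+5)
  if k.sum()>5: q=L[k]; print(a,k.sum(),q[:,0].min().round(1),q[:,0].max().round(1),q[:,2].min().round(1),q[:,2].max().round(1))
print((R.from_matrix(M.T@rot(c['rotation']))).as_matrix().round(3), M.T@(np.array(c['position'])-s['tcp_pos']))
plan(459,-201,190,-0.4,1,45)"
```

```text
-80 326 -23.7 25.6 -14.0 6.4
-75 200 -23.7 25.6 -12.6 1.6
-70 297 -28.5 29.8 -12.0 12.0
-65 332 -29.8 29.8 -11.7 11.9
-60 441 -29.9 30.0 0.6 11.7
-55 670 -30.0 30.0 -3.2 19.0
-50 3084 -30.0 29.9 -6.6 19.2
-45 683 -30.0 30.0 -10.0 19.1
-40 3293 -30.0 30.0 -13.4 27.1
-35 551 -30.0 30.0 -10.3 27.3
-30 457 -30.0 30.0 8.6 27.2
-25 421 -29.9 29.9 7.8 26.7
-20 397 -30.0 29.9 7.4 26.9
-15 363 -29.9 29.9 7.4 26.9
-10 320 -29.9 30.0 7.0 26.8
-5 308 -29.9 30.0 7.1 26.8
0 192 -29.5 29.0 9.1 27.0
5 165 -20.4 21.9 12.2 26.7
[[ 1.     0.001 -0.   ]
 [ 0.001 -0.296  0.955]
 [ 0.001 -0.955 -0.296]] [   0.89445423 -160.77287576   81.20211318]
yaw 0.293 j [0.02, 0.49, -0.61, 1.9, 0.36, 0.87, -0.48] 10
[[1, [-0.0053, -0.0073, -0.0422], [0.003, 0.069, -0.001]], [1, [-0.0056, -0.0075, -0.0417], [0.0, 0.069, 0.0]], [1, [-0.0058, -0.0075, -0.0412], [0.0, 0.069, 0.0]], [1, [-0.0061, -0.0075, -0.0408], [0.0, 0.069, 0.0]], [1, [-0.0064, -0.0075, -0.0403], [0.0, 0.069, 0.0]]]
[[1, [-0.0066, -0.0075, -0.0398], [0.0, 0.069, 0.0]], [1, [-0.0068, -0.0075, -0.0393], [0.0, 0.069, 0.0]], [1, [-0.0071, -0.0075, -0.0388], [0.0, 0.069, 0.0]], [1, [-0.0073, -0.0075, -0.0383], [0.0, 0.069, 0.0]], [1, [-0.0075, -0.0075, -0.0378], [0.0, 0.069, 0.0]]]
```

View pics/w2.png

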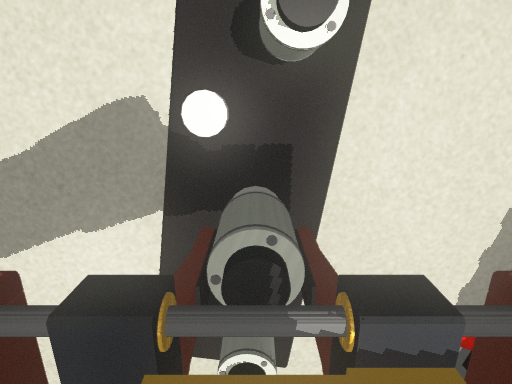

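The wrist view shows the held housing at (255,260), upright in the jaws. Its axis is about 4 mm towards tool +z and its foot 45 mm below the TCP. I'll lift it well clear first, then travel.

Call:
step_arm --commands '[[1, [0, -0.03, 0], [0.003, 0, 0]], [1, [0, -0.04, 0], [0, 0, 0]], [1, [0, -0.02, 0], [0, 0, 0]], [1, [0, 0, -0.02], [0, 0.05, 0]]]'

```text
t: 13.8
tcp_pos: [531.6, 171.0, 207.4]
eef_rot: [-1.561, -0.19, 0.194]
ft_force: [0.6, 0.1, -5.6]
gripper_width: 45.7
```

```bash
python3 -c "
from h import *
L=np.load('L.npy'); m=(abs(L[...,0])<24)&(L[...,2]>-14)&(L[...,2]<28)&(L[...,1]<-33)&(L[...,1]>-45)
h=np.histogram(L[m][:,1],np.arange(-45,-33,1)); print(h[0])
for a in (-30,-20,-10): 
  k=(abs(L[...,1]-a)<4)&(abs(L[...,0])<18)&(L[...,2]>5)&(L[...,2]<35); q=L[k][:,[0,2]]
  x=np.linalg.lstsq(np.c_[2*q,np.ones(len(q))],(q**2).sum(1),rcond=None)[0]; print(a,len(q),x[:2],np.sqrt(x[2]+x[0]**2+x[1]**2))
plan(457.5,-205,190,-0.4,1,45)"
```

```text
[ 116   86  112  102  100  107  457 1696  762  112  157]
-30 426 [0.86830138 3.78458768] 22.806082393718025
-20 396 [0.81200583 3.67474986] 22.77974394361176
-10 318 [0.76845148 3.72034199] 22.749555067495827
yaw 0.245 j [0.1, 0.37, -0.65, 1.82, 0.26, 1.04, -0.41] 10
[[1, [-0.0045, 0.0017, -0.0408], [-0.001, 0.064, -0.002]], [1, [-0.0049, 0.0017, -0.0404], [0.0, 0.064, 0.0]], [1, [-0.0052, 0.0017, -0.0399], [0.0, 0.064, 0.0]], [1, [-0.0056, 0.0017, -0.0395], [0.0, 0.064, 0.0]], [1, [-0.0059, 0.0017, -0.039], [0.0, 0.064, 0.0]]]
[[1, [-0.0063, 0.0017, -0.0385], [0.0, 0.064, 0.0]], [1, [-0.0066, 0.0017, -0.038], [0.0, 0.064, 0.0]], [1, [-0.0069, 0.0017, -0.0376], [0.0, 0.064, 0.0]], [1, [-0.0072, 0.0017, -0.0371], [0.0, 0.064, 0.0]], [1, [-0.0075, 0.0017, -0.0366], [0.0, 0.064, 0.0]]]
```

Call:
step_arm --commands '[[1, [-0.005, 0.001, -0.041], [0, 0.064, 0]], [1, [-0.005, 0.001, -0.041], [0, 0.064, 0]], [1, [-0.005, 0.001, -0.04], [0, 0.064, 0]], [1, [-0.006, 0.001, -0.04], [0, 0.064, 0]], [1, [-0.006, 0.001, -0.04], [0, 0.064, 0]]]'

```text
t: 14.42
tcp_pos: [524.6, -44.8, 196.3]
eef_rot: [-1.572, 0.084, -0.07]
ft_force: [0.2, -0.8, -6.1]
gripper_width: 45.1
```

Call:
step_arm --commands '[[1, [-0.006, 0.001, -0.04], [0, 0.064, 0]], [1, [-0.007, 0.001, -0.04], [0, 0.064, 0]], [1, [-0.007, 0.001, -0.04], [0, 0.064, 0]], [1, [-0.007, 0.001, -0.04], [0, 0.064, 0]], [1, [-0.007, 0.001, -0.04], [0, 0.064, 0]]]'

```text
t: 15.05
tcp_pos: [435.9, -244.7, 186.1]
eef_rot: [-1.549, 0.364, -0.337]
ft_force: [0.8, -0.2, -5.3]
gripper_width: 45.5
```

```bash
python3 -c "
from h import *
plan(432,-270,170,-0.4,1,40)"
```

```text
yaw -0.447 j [0.68, 0.26, -0.35, 1.98, 0.12, 0.94, -0.18] 1
[[1, [0.0076, 0.0163, -0.0244], [0.01, -0.046, -0.015]]]
```

Call:
step_arm --commands '[[1, [0.008, 0.016, -0.024], [0.01, -0.046, -0.015]], [1, [0, 0, 0], [0, 0, 0]], [1, [0, 0, 0], [0, 0, 0]]]'

```text
t: 15.42
tcp_pos: [425.8, -276.2, 166.9]
eef_rot: [-1.548, 0.331, -0.32]
ft_force: [2.4, -0.1, -5.6]
gripper_width: 45.6
```

```bash
cat >> h.py <<'E'
def local(c):
    s=telemetry.sense(); M=rot(s['eef_rot']); return (cloud(c)-np.array(s['tcp_pos']))@M, s
def axis(L):
    for a in (-30,-20,-10):
      k=(abs(L[...,1]-a)<4)&(abs(L[...,0])<18)&(L[...,2]>5)&(L[...,2]<35); q=L[k][:,[0,2]]
      x=np.linalg.lstsq(np.c_[2*q,np.ones(len(q))],(q**2).sum(1),rcond=None)[0]; print("axis",a,len(q),x[:2].round(2),np.sqrt(x[2]+x[0]**2+x[1]**2).round(2))
E
python3 -c "
from h import *
c=snapshot('wrist'); save(c,'w3'); L,s=local(c); P=cloud(c); axis(L)
z=P[...,2]; d=c['depth']>0; r=np.hypot(P[...,0]-459,P[...,1]+200)
t=d&(r<70)&(abs(z-40)<5); print('top z',np.median(z[t]),t.sum(), cv2.minAreaRect(P[t][:,:2].astype(np.float32)))
g=cv2.medianBlur(cv2.cvtColor(c['pixels'],cv2.COLOR_RGB2GRAY),3)
# inner edge of the top face: hole points in top mask
hole=d&(r<32)&(z<np.median(z[t])-4)
print('hole',hole.sum())
# rim: top points bordering, by angle -> minimum radius about centre
c0=np.array([459,-200.])
for it in range(3):
    v=P[t][:,:2]-c0; a=np.arctan2(v[:,1],v[:,0]); rr=np.hypot(*v.T); b=((a+np.pi)/(2*np.pi)*36).astype(int)
    q=np.array([P[t][:,:2][b==i][np.argmin(rr[b==i])] for i in range(36) if (b==i).any()])
    x=np.linalg.lstsq(np.c_[2*q,np.ones(len(q))],(q**2).sum(1),rcond=None)[0]; c0=x[:2]; res=np.hypot(*(q-c0).T); print(c0,res.mean(),res.std(),len(q))
plan(459,-201,150,-0.4,1,40)
f=find(c,'wrist','bore',1,'spot_point'); print(f,s['tcp_pos'])
"
```

```text
axis -30 419 [0.78 4.65] 22.88
axis -20 381 [0.75 4.61] 22.83
axis -10 312 [0.65 4.62] 22.79
top z 38.70993215047736 10921 ((458.01837158203125, -200.11013793945312), (100.37998962402344, 100.13719177246094), 10.879598617553711)
hole 1634
[ 458.05066757 -200.16491994] 20.8045923012612 0.15842653810741297 36
[ 458.03878483 -200.16972853] 20.79337468564891 0.16201301587102745 36
[ 458.03775264 -200.16830662] 20.794250028101395 0.1620639405133798 36
yaw -0.414 j [0.74, 0.29, -0.34, 1.98, 0.13, 0.89, -0.08] 3
[[1, [0.0015, 0.0056, 0.0276], [0.004, -0.005, -0.005]], [1, [0.0001, 0.0057, 0.0275], [0.0, -0.005, 0.0]], [1, [-0.0013, 0.0057, 0.0273], [0.0, -0.005, 0.0]]]
[(0.66, [457.0, -199.0, 38.0])] [ 425.94067444 -276.48624097  166.97275515]
```

View pics/w3.png

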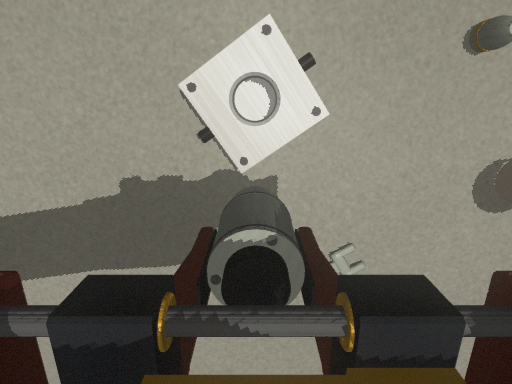

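The wrist view shows the bore at (254,98). The circle fit gives (458.0,-200.2) with 0.16 mm scatter, and a radius of 20.8 as it should be. The housing is upright below it. Moving above the bore.

```bash
cat >> h.py <<'E'
def tgt(z,yaw=-0.4,ox=.75,oz=4.2,bx=458.04,by=-200.17,**k):
    c,s=np.cos(yaw),np.sin(yaw); plan(bx-ox*c+oz*s,by-ox*s-oz*c,z,yaw,1,**k); S=telemetry.sense(); print("axis err",[round(float(v),1) for v in (S["tcp_pos"]+rot(S["eef_rot"])@[ox,0,oz])[:2]-np.array([bx,by])],S["tcp_pos"].__class__ and round(float(S["tcp_pos"][2]),1),np.round(S["ft_force"],1))
E
python3 -c "
from h import *
tgt(125,step=35)"
```

```text
yaw -0.413 j [0.73, 0.29, -0.34, 1.98, 0.13, 0.89, -0.08] 3
[[1, [0.0008, 0.014, 0.0263], [0.004, -0.004, -0.005]], [1, [-0.0006, 0.0141, 0.0261], [0.0, -0.004, 0.0]], [1, [-0.0018, 0.0141, 0.0259], [0.0, -0.004, 0.0]]]
axis err [-29.5, -72.5] 167.2 [-1.8  0.1 -7. ]
```

Call:
step_arm --commands '[[1, [0.001, 0.014, 0.026], [0.004, -0.004, -0.005]], [1, [-0.001, 0.014, 0.026], [0, -0.004, 0]], [1, [-0.002, 0.014, 0.026], [0, -0.004, 0]], [1, [0, 0, 0], [0, 0, 0]]]'

```text
t: 16.02
tcp_pos: [459.0, -198.3, 125.7]
eef_rot: [-1.548, 0.308, -0.314]
ft_force: [-0.2, -0.6, -4.9]
gripper_width: 45.6
```

```bash
python3 -c "
from h import *
tgt(100)"
```

```text
yaw -0.396 j [0.59, 0.34, -0.37, 2.04, 0.17, 0.79, -0.27] 1
[[1, [-0.001, 0.0256, -0.0064], [-0.002, 0.004, 0.003]]]
axis err [3.3, 5.5] 125.7 [-0.2 -0.6 -4.9]
```

Call:
step_arm --commands '[[1, [-0.001, 0.012, -0.006], [-0.002, 0.004, 0.003]], [1, [0, 0.01, 0], [0, 0, 0]], [1, [0, 0, 0], [0, 0, 0]]]'

```text
t: 16.4
tcp_pos: [456.0, -204.3, 102.7]
eef_rot: [-1.549, 0.314, -0.315]
ft_force: [-0.4, 1.0, -5.1]
gripper_width: 45.4
```

```bash
python3 -c "
from h import *
tgt(92)
c=snapshot('wrist'); c=snapshot('wrist'); L,s=local(c); axis(L)
tgt(92)
m=(abs(L[...,0])<24)&(L[...,2]>-14)&(L[...,2]<28)&(L[...,1]<-33)&(L[...,1]>-45); print(np.histogram(L[m][:,1],np.arange(-45,-33,1))[0])"
```

```text
yaw -0.401 j [0.59, 0.37, -0.36, 2.06, 0.19, 0.74, -0.28] 1
[[1, [-0.0005, 0.0107, 0.0004], [0.001, -0.001, 0.001]]]
axis err [0.3, -0.6] 102.7 [-0.4  1.  -5.1]
axis -30 437 [0.71 4.65] 22.82
axis -20 381 [0.67 4.63] 22.72
axis -10 322 [0.61 4.55] 22.78
yaw -0.401 j [0.59, 0.37, -0.36, 2.06, 0.19, 0.74, -0.28] 1
[[1, [-0.0009, 0.0114, 0.0008], [0.002, -0.001, 0.002]]]
axis err [0.5, -1.0] 103.4 [ 0.4 -1.  -5.5]
[ 118   99   99  113   95  104  261 1418 1196  163  140]
```

Call:
step_arm --commands '[[1, [-0.0005, 0.006, 0.0003], [0.001, 0, 0.001]], [1, [0, 0.006, 0], [0, 0, 0]], [1, [0, 0, 0], [0, 0, 0]]]'

```text
t: 16.88
tcp_pos: [456.3, -204.7, 91.1]
eef_rot: [-1.549, 0.313, -0.317]
ft_force: [-0.6, -1.2, -5.2]
gripper_width: 45.2
```

```bash
python3 -c "
from h import *
tgt(84,oz=4.5)
snapshot('wrist');tgt(84,oz=4.5)
snapshot('wrist');tgt(84,oz=4.5)"
```

```text
yaw -0.402 j [0.59, 0.39, -0.35, 2.07, 0.2, 0.71, -0.29] 1
[[1, [-0.0009, 0.0071, 0.0004], [0.001, -0.002, 0.002]]]
axis err [0.7, -0.7] 91.1 [-0.6 -1.2 -5.2]
yaw -0.402 j [0.59, 0.39, -0.35, 2.07, 0.2, 0.71, -0.29] 1
[[1, [-0.0011, 0.0073, 0.0006], [0.001, -0.002, 0.003]]]
axis err [0.7, -1.0] 91.3 [-0.5 -0.  -5.7]
yaw -0.402 j [0.59, 0.39, -0.35, 2.07, 0.2, 0.71, -0.29] 1
[[1, [-0.0012, 0.0075, 0.0005], [0.001, -0.002, 0.003]]]
axis err [0.9, -0.9] 91.5 [ 0.3  0.2 -5.2]
```

Correct by (-1.1, +0.5) mm in tool x and z while going down. I'll enter in small steps.

Call:
step_arm --commands '[[1, [-0.0015, 0.004, 0.0008], [0.001, -0.002, 0.003]], [1, [0, 0.004, 0], [0, 0, 0]]]'

```text
t: 17.23
tcp_pos: [455.8, -203.6, 83.5]
eef_rot: [-1.548, 0.313, -0.314]
ft_force: [-1.0, 0.9, -5.5]
gripper_width: 46.0
```

```bash
python3 -c "
from h import *
tgt(80,oz=4.5)
snapshot('wrist');tgt(80,oz=4.5)"
```

```text
yaw -0.4 j [0.58, 0.4, -0.35, 2.07, 0.21, 0.7, -0.3] 1
[[1, [-0.0, 0.0035, -0.0005], [-0.0, 0.0, 0.001]]]
axis err [0.2, 0.4] 83.5 [-1.   0.9 -5.5]
yaw -0.4 j [0.58, 0.41, -0.35, 2.07, 0.21, 0.7, -0.3] 1
[[1, [0.0002, 0.0031, -0.0004], [-0.0, 0.0, 0.0]]]
axis err [-0.0, 0.4] 83.1 [ 1.1 -0.9 -6.1]
```

Call:
step_arm --commands '[[1, [0, 0.003, -0.0003], [0, 0, 0]], [1, [0, 0.002, 0], [0, 0, 0]]]'

```text
t: 17.52
tcp_pos: [455.5, -203.9, 77.7]
eef_rot: [-1.548, 0.313, -0.314]
ft_force: [0.1, -0.8, -6.4]
gripper_width: 45.5
```

Call:
step_arm --commands '[[1, [0, 0.003, 0], [0, 0, 0]]]'

```text
t: 17.65
tcp_pos: [455.6, -203.9, 74.6]
eef_rot: [-1.548, 0.313, -0.314]
ft_force: [0.6, -0.1, -5.4]
gripper_width: 45.7
```

```bash
python3 -c "
from h import *
tgt(76,oz=4.5)"
```

```text
yaw -0.4 j [0.58, 0.42, -0.34, 2.08, 0.22, 0.68, -0.31] 1
[[1, [0.0, -0.0014, -0.0001], [-0.0, 0.0, 0.001]]]
axis err [0.0, 0.1] 74.6 [ 0.6 -0.1 -5.4]
```

It has entered cleanly with no contact force. Continuing down.

Call:
step_arm --commands '[[1, [0, 0.003, 0], [0, 0, 0]], [1, [0, 0.003, 0], [0, 0, 0]]]'

```text
t: 17.9
tcp_pos: [455.7, -204.0, 68.2]
eef_rot: [-1.548, 0.313, -0.314]
ft_force: [-0.7, -0.8, -5.0]
gripper_width: 46.0
```

Call:
step_arm --commands '[[1, [0, 0.002, 0], [0, 0, 0]]]'

```text
t: 18.02
tcp_pos: [455.6, -203.9, 65.9]
eef_rot: [-1.548, 0.313, -0.314]
ft_force: [-0.9, -0.0, -5.5]
gripper_width: 45.8
```

Call:
step_arm --commands '[[1, [0, 0.0015, 0], [0, 0, 0]]]'

```text
t: 18.15
tcp_pos: [455.6, -203.9, 64.3]
eef_rot: [-1.548, 0.313, -0.314]
ft_force: [0.5, 0.2, -5.6]
gripper_width: 45.3
```

Call:
step_arm --commands '[[1, [0, 0.001, 0], [0, 0, 0]]]'

```text
t: 18.27
tcp_pos: [455.7, -203.9, 63.2]
eef_rot: [-1.548, 0.313, -0.314]
ft_force: [-0.8, -0.0, -5.1]
gripper_width: 45.7
```

Call:
step_arm --commands '[[1, [0, 0.001, 0], [0, 0, 0]]]'

```text
t: 18.4
tcp_pos: [455.7, -204.0, 62.2]
eef_rot: [-1.548, 0.313, -0.314]
ft_force: [-3.6, 0.3, 5.6]
gripper_width: 45.4
```

Shoulder contact at TCP z of 62, as predicted (about 11 N). Release and back off.

Call:
step_arm --commands '[[0.46, [0, 0, 0], [0, 0, 0]], [0.2, [0, 0, 0], [0, 0, 0]], [0, [0, 0, 0], [0, 0, 0]], [0, [0, 0, 0], [0, 0, 0]]]'

```text
t: 18.9
tcp_pos: [458.0, -204.5, 64.0]
eef_rot: [-1.548, 0.309, -0.318]
ft_force: [0.0, -0.1, -1.3]
gripper_width: 73.8
```

Call:
step_arm --commands '[[0, [0, -0.03, 0], [0, 0, 0]], [0, [0, -0.05, 0], [0, 0, 0]], [0, [0, -0.05, 0], [0, 0, 0]], [0, [0, 0, -0.06], [0, 0, 0]], [0, [0, 0, -0.06], [0, 0, 0]]]'

```text
t: 19.52
tcp_pos: [413.6, -313.3, 199.4]
eef_rot: [-1.549, 0.298, -0.311]
ft_force: [0.4, -0.4, -0.1]
gripper_width: 87.6
```

Call:
step_arm --commands '[[0, [0, 0, -0.06], [0, 0, 0]], [0, [0, 0, -0.06], [0, 0, 0]], [0, [0, 0, -0.03], [0, 0, 0]], [0, [0, 0, 0], [0, 0, 0]]]'

```text
t: 20.02
tcp_pos: [351.9, -461.0, 200.3]
eef_rot: [-1.552, 0.302, -0.319]
ft_force: [0.4, 0.6, 0.4]
gripper_width: 87.7
```

```bash
python3 -c "
from h import *
c=snapshot('top'); save(c,'top3'); P=cloud(c)
for g in [(515,320),(525,190),(556,64),(458,-200)]:
    m=(np.hypot(P[...,0]-g[0],P[...,1]-g[1])<40)&(P[...,2]>103)&(P[...,2]<120)&(c['depth']>0)
    q=P[m][:,:2].astype(np.float32); print(len(q),np.median(P[m][:,2]).round(1) if len(q) else 0,cv2.minEnclosingCircle(q) if len(q) else 0)
print(telemetry.sense()['tcp_pos'])"
```

```text
164 109.8 ((515.1927490234375, 321.8377990722656), 15.692606925964355)
0 0 0
146 109.8 ((557.2144775390625, 69.29049682617188), 15.09338092803955)
161 112.5 ((461.8913269042969, -199.28932189941406), 19.72978401184082)
[ 352.77289635 -459.50204541  200.2834413 ]
```

View pics/top3.png

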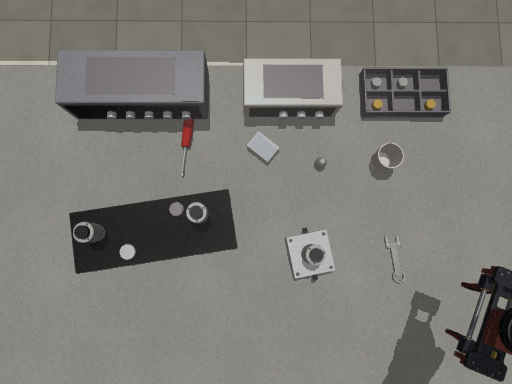

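The top view shows the loose housing in the stand at (316,255), sound ones on the pad at (85,232) and (197,212), and the bystanders in place. One last numeric check of its tilt and position, then I hand in.

```bash
python3 -c "
from h import *
c=snapshot('top'); P=cloud(c); r=np.hypot(P[...,0]-458,P[...,1]+200)
m=(r<35)&(P[...,2]>108)&(c['depth']>0); print(m.sum(),cv2.minEnclosingCircle(P[m][:,:2].astype(np.float32)),P[m].mean(0)); A=np.c_[P[m][:,:2],np.ones(m.sum())]; print('slope',np.linalg.lstsq(A,P[m][:,2],rcond=None)[0][:2])
s=telemetry.sense(); print(s['ft_force'],s['t']); finish_job()"
```

```text
149 ((458.87353515625, -200.13755798339844), 14.947609901428223) [ 459.13069038 -199.97828928  112.5299491 ]
slope [-0.01037829  0.01041896]
[-0.21749897  0.34065759 -0.12882695] 20.125
the job is handed in; nothing more can be done
```

The middle housing is the loose one. It is now seated in the stand and released, and I handed the job in at about 20 s; no verdict is reported back.

- **Finding it:** I lifted and shook two of the three. The one nearest the stand was still at once, only sensor noise. The middle one kept pushing and pulling at about 5 Hz with up to about 2 N, fading. I did not lift the third, because that result was clear.
- **Seating:** it went into the bore with no side force, and the shoulder touched at about 11 N.
- **Last checks on the loose one:** its cap top is at 112.5 mm (113 mm means fully home). The axis is within about 1 mm of the bore, and the tilt is about 0.015 rad.
- **The sound ones:** both stand on the pad with cap tops at 109.8 mm (110 mm expected). The last picture shows the bystanders where they were, and the gripper is clear of everything.
- **One blemish:** while setting the first housing down, I pressed it onto the pad with about 50–57 N for a moment. That is under the 60 N limit but close. I then eased off and put it down properly; it ended about 2.5 mm from where it started.

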